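# Lever up the arbor press and lock the pry bar under its catch

### The arm

A 6-joint arm with a two-finger parallel gripper is mounted at the origin on the work surface. World frame = base frame: x ahead of the robot, y to its left, z up, the work surface at z = 0. Lengths are in m, angles in rad, forces in N, time in s.
With the tool pointing down it reaches from about 0.25 to 0.8 m from the base axis. Payload 3.9 kg.
Tool frame: the origin (TCP) lies midway between the tips of the shut fingers; the grasp point (between the pads) lies 19 mm behind it (arm.grasp_offset is the z of the grasp point in the tool frame, in m); z points along the fingers, y is the line along which they close (so a half turn about z gives the same grasp; the last joint's range is limited). The gripper opens to 85 mm and grips with 20 to 120 N. Pads are 22 mm wide; open, the fingers measure 114 mm over their backs; the gripper's body (76 mm by 85 mm) begins 54 mm behind the grasp point. The pads swing forward as they close: fully open they stand 13 mm farther back than shut.
Start: joints at [-1.123, 0.26, -0.138, 1.173, 0, 1.571], TCP at [0.227, -0.473, 0.231] pointing down, gripper open.
Joint ranges: [-2.78, 2.78], [-0.83, 1.72], [-1.28, 1.37], [-1.9, 2.12], [-1.57, 1.48], [-3.14, 3.14]. Speed limits (rad/s): [2.57, 2.57, 3.14, 3.14, 3.14, 3.14].

### API

Orientations are given as a unit quaternion [x, y, z, w].
In Python, from rig import arm gives the robot as it stands. The module is installed in compiled form; this text tells all that it offers.
- The arm moves only by the shell command python3 -m crank 'ROWS' [OPENING] [FORCE]. ROWS is JSON, a list that holds one entry, the list of rows, each a list of 4 numbers: the shift along the tool's x, y, z in m, then the turn about the tool's z in degrees. In form: [[[dx, dy, dz, twist], ...]]. A call has exactly 8 rows; each row is the pose to reach, as a shift and turn from the pose commanded when the call began, along the tool's axes at that moment; what a row does not reach only later rows make up. A row lasts 1/10 s, in which the tool goes at most 50 mm and 8.59 degrees, less where a joint would pass 70% of its speed; a pose out of reach is approached as far as the arm can. A call with a gripper value outside its range is refused whole. OPENING is the opening in per cent of the stroke, from 0 (shut) to 100 (fully open), set as the call begins (- or left out, the last holds). The fingers move at their own pace and stop on an object; FORCE is the grip in N (left out, the last holds). Time passes only in rows, so rows that repeat a pose let the fingers close, or fill a call up. It gives the time, the measured TCP pose, the force, the opening and the grip force at its end, in the units of the state.
- arm.read_state(): the state, without advancing time (a new reading comes with each control period).
- arm.snapshot(name): name is "scene" or "top" or "wrist"; returns a dict with "color" (420x560x3 uint8, red, green, blue), "range_z" (420x560 float32, m along the optical axis (not along the pixel's ray), 0 where there is no reading), "vertical_fov" (degrees; the focal length in pixels is half the picture's height over the tangent of half this angle, whatever the lens; pixels are square), "cx", "cy" (the principal point, pixels), "rvec" (rotation vector, rad) and "tvec" (3), from world to camera coordinates, as OpenCV has them. Camera axes: x right, y down, z forward; pixel columns grow to the right and rows downward; lengths in m; the calibration is good to about 2 mm. A picture is of the moment at which its call begins.
- arm.close_job(): hands the job in; it is judged then, once.
The state is a dict: "clock": time; "qpos": joint angles; "joint_velocities": joint speeds; "tau": joint torques, N m; "ee_pos": TCP position; "eef_rot": TCP orientation; "ft_force": force on the tool from outside, world axes, zero at the start; "wrist_torque": the same for the moment, N m; "opening": finger opening in m; "grip_force": force on a finger pad.
Only numpy, scipy, OpenCV 4.12 (cv2) and the standard library are available. Lean on these libraries where they do the work, as an engineer would, in place of code of your own. Each camera call takes 0.05 s, during which the arm holds its last target. There are 200 camera calls.

### The job

The heavy green arbor press stands over the toe of a blue pry bar that rests across a steel fulcrum block. Push the bar's orange handle down to lever up the front of the press, swing the bar sideways beneath the yellow catch and let it come up into the catch's throat behind the lip, so that the press stays propped up when you let go of the bar. Do not touch the press, and leave the bushing, the jar and the bobbin where they are.

Things in the scene. Friction and masses are not known exactly. Their poses are not given: they have to be found in the camera images.
- fulcrum: Fixed dark steel block, 50 x 70 mm. Origin: centre of its underside on the bench; z up, x level along the bar as it starts, towards the handle. The bar rests on a round nose (radius 8 mm, along y), top 30 mm above the origin. Two cheeks, 46 mm apart inside and 43 mm high, keep the bar on but let it swing 0.5 rad either way.
- bar: Loose blue steel pry bar, 18 mm wide, 10 mm thick, 0.5 kg. Origin: middle of its underside, at the fulcrum's nose; x along the bar to the handle, z out of its upper face (at z = 10 mm). Toe at x = -90 mm, handle end at 260 mm. Starts with the handle up, sloping 0.29 rad, upper face under the press's front edge, 70 mm before the nose. It pivots on the nose.
- bar_grip (a point): Middle of the bar's orange handle sleeve (75 mm long, 24 mm wide, 16 mm thick), 222.5 mm from the bar's origin along x, at mid thickness; about 98 mm above the bench at the start. Axes as the bar. Held down, it pushes up with some 3 to 8 N from the weight of the press.
- press: Loose green cast arbor press, about 7 kg, 280 mm high (hand lever to 365 mm), on a base plate 180 x 140 x 18 mm with four 20 mm rubber feet. Origin: centre of the footprint under the feet; x towards the front edge, which faces the bar, z up. It tips on its rear feet when levered up. Not to be touched by the robot.
- press_front (a point): Middle of the lower front edge of the press's base plate, 90 mm ahead of the press's origin and 20 mm above the bench as it starts.
- keeper: Fixed yellow T-shaped catch, 69 mm high, beside the bar on either side, 145 to 175 mm from the fulcrum. Origin: centre of its foot on the bench; z up, y across the bar. A post 16 mm wide (y) carries an arm 22 mm wide (x) reaching 44 mm to both sides along y, underside 59 mm high. At each arm end a lip 6 mm thick hangs down to 51 mm above the bench.
- throat_a (a point): Roof of the throat on the catch's +y side: on the arm's underside, midway between lip and post (23 mm from the catch's middle, 59 mm above the bench). The throat is 30 mm wide and open below; the bar passes under the lip from the side and rises behind it to the roof.
- throat_b (a point): Roof of the throat on the catch's -y side, likewise. Use the throat nearer to the bar.
- bushing: Bystander: loose aluminium bushing, 42 mm across, 35 mm high, beside the bar opposite the catch. Origin: centre of its underside.
- jar: Bystander: loose amber jar with a white lid, 70 mm across, 100 mm high. Origin: centre of its underside.
- bobbin: Bystander: loose steel bobbin, 32 mm across, 55 mm high. Origin: centre of its underside.
Mind the look-alikes: they are no part of the job. What is shaped like the fulcrum but turquoise is not meant. What is shaped like the keeper but pink is not meant.

How it is judged:
By the outcome, as a careful person would: the job done as asked, in the order asked, and still so for the second after the job is handed in, with the robot touching nothing.
It also fails if it takes over 32 s, if anything falls off the work surface, if the arm or the gripper's body presses on something with over 40 N, if the wrist force passes 120 N, or if a joint passes its speed limit or range.

## Working session

There is one attempt and no reset: what is moved stays moved. The work goes in short steps, Python scripts to look and compute and a shell command to move; the robot and the scene stay as the last step left them, time stands still between calls to the robot, and variables do not carry over. Pictures are saved under pics/ and viewed, at most 12 in all, crops included, and the job is handed in when it is done.

```bash
mkdir -p pics
cat > h.py <<'E'
import numpy as np, cv2, pickle
from rig import arm
def snap(n,f):
    s=arm.snapshot(n); pickle.dump(s,open(f+'.pkl','wb')); cv2.imwrite('pics/'+f+'.png',s['color'][:,:,::-1]); return s
def load(f): return pickle.load(open(f+'.pkl','rb'))
def cam(s):
    f=210/np.tan(np.radians(s['vertical_fov'])/2); R=cv2.Rodrigues(np.array(s['rvec'],float))[0]; return f,R,np.array(s['tvec'],float).ravel()
def cloud(s):
    f,R,t=cam(s); v,u=np.mgrid[:420,:560]; z=s['range_z']
    P=np.stack([(u-s['cx'])/f*z,(v-s['cy'])/f*z,z],-1); return (P-t)@R
def proj(s,p):
    f,R,t=cam(s); c=R@np.array(p)+t; return c[0]/c[2]*f+s['cx'],c[1]/c[2]*f+s['cy']
E
python3 - <<'E'
from h import *
a=snap('top','top1');b=snap('scene','sc1')
cv2.imwrite('pics/both.png',cv2.resize(np.vstack([a['color'],b['color']])[:,:,::-1],None,fx=.7,fy=.7))
print({k:a[k] for k in('rvec','tvec','vertical_fov','cx','cy')}); print(arm.read_state())
E
```

```text
{'rvec': array([ 2.17447423, -2.14298576,  0.14113677]), 'tvec': array([-0.03216541,  0.61911239,  1.20680577]), 'vertical_fov': 42.51115750867936, 'cx': 280.09489401223595, 'cy': 199.62055879088692}
{'clock': 0.1, 'qpos': array([-1.12297100e+00,  2.60614770e-01, -1.39235417e-01,  1.17271518e+00,
       -2.46891496e-05,  1.57079826e+00]), 'joint_velocities': array([ 7.79896336e-05, -1.79523521e-03,  2.66654038e-03,  6.06387765e-04,
       -2.63982190e-04, -1.27057379e-03]), 'tau': array([-7.79648781e-04, -4.06509733e+01,  2.54527152e+01,  1.01023901e-02,
       -1.32394998e-04,  1.86885012e-05]), 'ee_pos': array([ 0.22705436, -0.47267817,  0.23055177]), 'eef_rot': array([ 9.75035953e-01,  2.22045284e-01, -2.08441628e-04, -8.59697680e-04]), 'ft_force': array([0.66573438, 0.25471323, 1.19808025]), 'wrist_torque': array([-0.03304576, -0.00435789, -0.00655268]), 'grip_force': 0.0, 'opening': 0.08528078686262729}
```

View pics/top1.png

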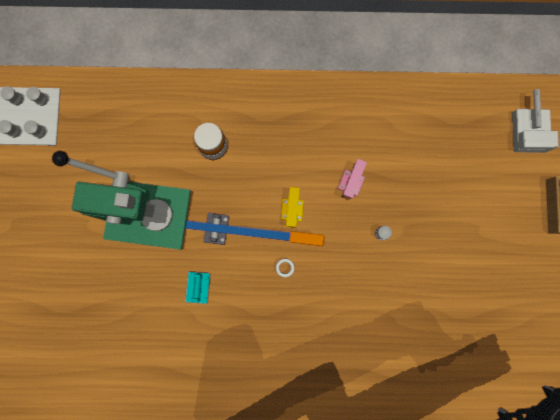

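View pics/sc1.png

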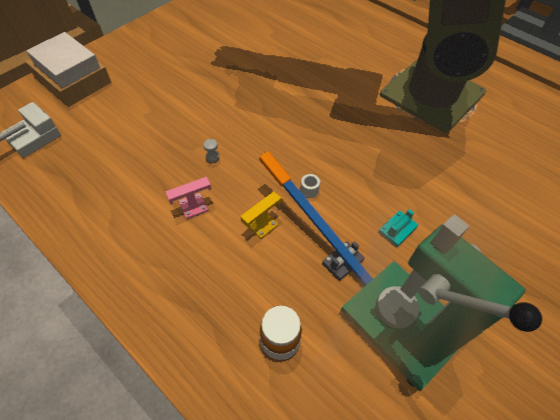

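Top picture: the bar's orange handle is at (307,239) and its toe at (188,226). Fulcrum candidates are dark steel (216,229), which I want, and turquoise (198,288), a decoy. Catch candidates are yellow (293,207), which I want, and pink (354,178), a decoy. The bushing is at (285,268), the bobbin at (384,233) and the jar at (209,138).

Run:
```python
from h import *
s=load('top1');P=cloud(s);c=s['color'].astype(int);hsv=cv2.cvtColor(s['color'],cv2.COLOR_RGB2HSV)
def rep(n,u0,v0,u1,v1,f):
    m=np.zeros((420,560),bool);m[v0:v1,u0:u1]=1;m&=f&(s['range_z']>0);q=P[m]
    ctr,sz,an=cv2.minAreaRect(q[:,:2].astype(np.float32)*1000)
    print(n,m.sum(),'mean',q.mean(0).round(4),'z',np.percentile(q[:,2],[5,50,95]).round(4),'rect',np.round(ctr,1),np.round(sz,1),round(an,1)); return q
H,S,V=hsv[...,0],hsv[...,1],hsv[...,2]
Z=P[...,2]
h=rep('handle',288,228,330,250,(H<15)&(S>200)&(V>150)&(Z>.06))
b=rep('bar',180,215,295,245,(H>100)&(H<125)&(S>120))
y=rep('yellow top',275,180,310,230,(H>20)&(H<32)&(S>180)&(Z>.06))
f=rep('fulcrum',200,210,232,246,(Z>.02)&(S<100))
rep('bush',270,255,300,282,(Z>.025))
rep('bobbin',370,220,398,245,(Z>.04))
rep('press plate',100,180,192,250,(H>60)&(H<90)&(Z<.06)&(Z>.02))
q=np.vstack([h,b]);d=np.linalg.svd(q-q.mean(0),full_matrices=False)[2][0];print('axis',d,np.degrees(np.arctan2(d[1],d[0])))
t=(q-q.mean(0))@d;print('ends',q.mean(0)+d*t.min(),q.mean(0)+d*t.max())
cv2.imwrite('pics/crop.png',cv2.resize(s['color'][170:300,170:340,::-1],None,fx=4.5,fy=4.5,interpolation=cv2.INTER_CUBIC))
```

```text
handle 1 mean [ 0.5306 -0.0457  0.0935] z [0.0935 0.0935 0.0935] rect [530.6 -45.7] [0. 0.] 0.0
bar 739 mean [0.5467 0.0746 0.0556] z [0.0239 0.0561 0.0861] rect [547.1  76.9] [240.1  17.9] 82.8
yellow top 381 mean [ 0.6002 -0.0519  0.0693] z [0.0653 0.0693 0.0731] rect [600.9 -52.1] [21.9 88.4] 85.4
fulcrum 162 mean [0.5533 0.1241 0.0322] z [0.0216 0.0298 0.0461] rect [553.9 123.2] [56.6 60.5] 28.0
bush 148 mean [ 0.4645 -0.0367  0.035 ] z [0.0314 0.0352 0.0386] rect [464.8 -36.8] [39.7 39.6] 64.7
bobbin 157 mean [ 0.5471 -0.2612  0.0518] z [0.0456 0.0521 0.0563] rect [ 546.6 -261.3] [29.3 29.4] 1.2
press plate 2580 mean [0.5696 0.2636 0.0384] z [0.0342 0.0382 0.0426] rect [582.  282.4] [180.  137.4] 83.3
axis [ 0.11608617  0.95366692 -0.27756696] 83.05975131279965
ends [ 0.53190687 -0.04668122  0.09086022] [0.56145921 0.19609604 0.02019933]
```

View pics/crop.png

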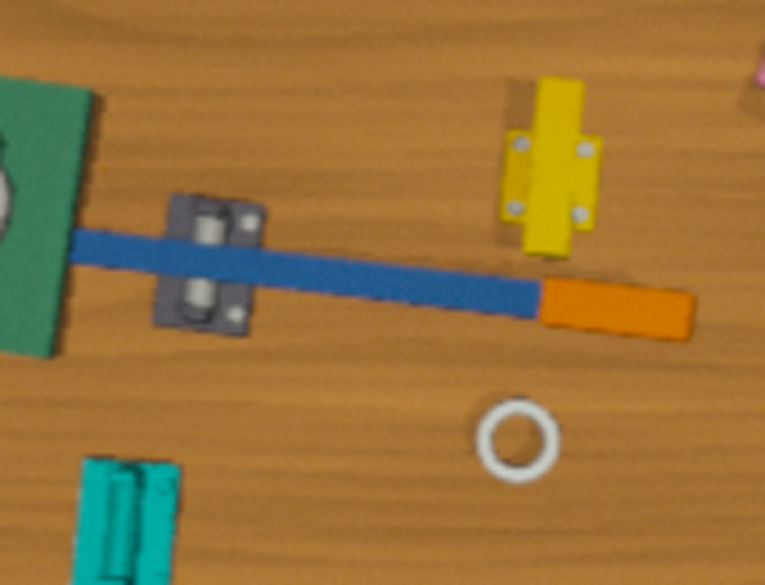

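The crop confirms it: the yellow catch's near arm end (545,250) lies right beside the blue bar, the dark fulcrum (208,262) is under the bar, and the bushing (518,440) is on the other side. Next I work out the handle and throat geometry.

```bash
cat >> h.py <<'E'
def delta(target,az):  # az: wanted tool-x azimuth deg; uses measured pose
    from scipy.spatial.transform import Rotation as Ro
    st=arm.read_state();R=Ro.from_quat(st['eef_rot']).as_matrix()
    a=np.degrees(np.arctan2(R[1,0],R[0,0])); print('delta tool',(R.T@(np.array(target)-st['ee_pos'])).round(4),'twist',round(a-az,2),'az now',round(a,2))
E
python3 - <<'E'
from h import *
s=load('top1');P=cloud(s);hsv=cv2.cvtColor(s['color'],cv2.COLOR_RGB2HSV)
m=np.zeros((420,560),bool);m[228:250,288:330]=1
m&=(P[...,2]>.06);q=P[m]
print(hsv[239,305],m.sum(),cv2.minAreaRect(q[:,:2].astype(np.float32)*1000),q.mean(0))
F=np.array([.553,.1235]);K=np.array([.6009,-.0521]);C=np.array(cv2.minAreaRect(q[:,:2].astype(np.float32)*1000)[0])/1000
e=(C-F)/np.linalg.norm(C-F);az=np.degrees(np.arctan2(e[1],e[0]));print('bar az',az,'dist',np.linalg.norm(C-F))
ka=np.radians(175.4);T=K+.023*np.array([np.cos(ka),np.sin(ka)]);d=T-F
azT=np.degrees(np.arctan2(d[1],d[0]));print('throat',T,'dist',np.linalg.norm(d),'az',azT)
g=np.r_[C,0.18];print(g)
delta(g,az+180)
E
```

```text
[ 17 255 204] 412 ((517.4680786132812, -59.14068603515625), (59.31568145751953, 122.159912109375), 26.971206665039062) [ 0.52791651 -0.08019165  0.10863035]
bar az -101.00911919957144 dist 0.18606487479592834
throat [ 0.57797409 -0.05025542] dist 0.17554102821862105 az -81.82082221290575
[ 0.51746808 -0.05914069  0.18      ]
delta tool [ 0.4408 -0.2469  0.051 ] twist -53.33 az now 25.66
```

```bash
python3 -m crank '[[[0.04,-0.02,0,-7],[0.08,-0.04,0,-14],[0.12,-0.06,0,-21],[0.16,-0.08,0,-28],[0.2,-0.1,0,-35],[0.24,-0.12,0,-42],[0.28,-0.138,0,-49],[0.32,-0.155,0.01,-57.4]]]' 60
python3 - <<'E'
from h import *
delta([.5263,-.096,.2],83.1)
E
```

```text
clock: 0.9
ee_pos: [0.4501, -0.1936, 0.2221]
eef_rot: [0.747, 0.665, 0.0, 0.001]
ft_force: [-0.3, -1.2, 0.7]
opening: 0.0511
grip_force: 0.0
delta tool [0.1057 0.0644 0.0222] twist 0.29 az now 83.39
```

```bash
python3 -m crank '[[[0.035,0.02,0.01,0],[0.07,0.042,0.02,0],[0.106,0.064,0.02,0],[0.106,0.064,0.02,0],[0.106,0.064,0.02,0],[0.106,0.064,0.02,0],[0.106,0.064,0.02,0],[0.106,0.064,0.02,0]]]'
python3 - <<'E'
from h import *
s=snap('wrist','w1');t=snap('top','top2')
st=arm.read_state();print(st['ee_pos'],st['eef_rot'])
P=cloud(s);hsv=cv2.cvtColor(s['color'],cv2.COLOR_RGB2HSV);H=hsv[...,0]
def r(n,m):
    q=P[m&(s['range_z']>0)]
    if len(q)>10: print(n,len(q),q.mean(0).round(4),cv2.minAreaRect(q[:,:2].astype(np.float32)*1000))
o=(H>9)&(H<20)&(hsv[...,1]>235)&(P[...,2]>.06)&(P[...,2]<.125)
r('handle',o);r('yellow',(H>22)&(H<32)&(hsv[...,1]>180)&(P[...,2]>.06));r('bar',(H>100)&(H<125)&(hsv[...,1]>120))
E
```

```text
clock: 1.7
ee_pos: [0.5244, -0.0985, 0.2015]
eef_rot: [0.749, 0.662, -0.0, 0.0]
ft_force: [-0.4, 0.3, 0.3]
opening: 0.0512
grip_force: 0.0
[ 0.52462693 -0.09824458  0.20154358] [7.49115154e-01 6.62439781e-01 9.21799335e-05 1.19841494e-04]
handle 1393 [ 0.5302 -0.0719  0.1016] ((543.2174682617188, -61.83354187011719), (112.20479583740234, 56.14039611816406), 49.09946823120117)
yellow 3380 [ 0.6013 -0.0488  0.0692] ((601.3342895507812, -48.89751434326172), (22.142467498779297, 87.93972778320312), 85.49442291259766)
bar 3361 [ 0.5367 -0.0128  0.0985] ((531.2533569335938, -36.73023223876953), (148.94058227539062, 125.25311279296875), 83.50728607177734)
```

View pics/w1.png

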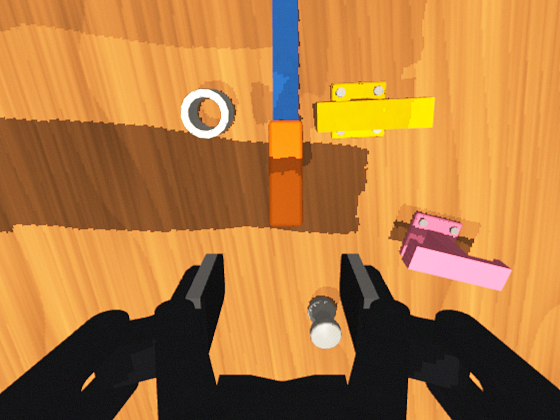

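The wrist view shows the orange sleeve from (286,122) to (286,225), columns 270–302. The fingers are centred near column 282 and lined up with the bar. The yellow catch is at (375,113), clear of the fingers.

Run:
```python
from h import *
s=load('w1');P=cloud(s)
for uv in [(286,130),(286,150),(286,173),(286,200),(286,220),(272,173),(299,173),(272,210),(299,210),(286,60),(318,115)]: print(uv,P[uv[1],uv[0]].round(4))
print(proj(s,arm.read_state()['ee_pos']))
```

```text
(286, 130) [ 0.533  -0.0495  0.0949]
(286, 150) [ 0.5314 -0.0628  0.0985]
(286, 173) [ 0.5295 -0.0781  0.103 ]
(286, 200) [ 0.5272 -0.0962  0.108 ]
(286, 220) [ 0.5256 -0.1096  0.1119]
(272, 173) [ 0.5198 -0.0767  0.1039]
(299, 173) [ 0.5385 -0.0794  0.1022]
(272, 210) [ 0.5167 -0.1014  0.111 ]
(299, 210) [ 0.5355 -0.1035  0.1115]
(286, 60) [ 0.5387 -0.0031  0.079 ]
(318, 115) [ 0.5585 -0.0442  0.0682]
(np.float64(283.1683963952767), np.float64(266.7730294744034))
```

```bash
python3 -m crank '[[[0.003,0.001,0.03,0],[0.008,0.002,0.06,0],[0.008,0.002,0.09,0],[0.008,0.002,0.11,0],[0.008,0.002,0.123,0],[0.008,0.002,0.123,0],[0.008,0.002,0.123,0],[0.008,0.002,0.123,0]]]' && python3 -m crank '[[[0,0,0,0],[0,0,0,0],[0,0,0,0],[0,0,0,0],[0,0,0,0],[0,0,0,0],[0,0,0,0],[0,0,0,0]]]' 0 50
```

```text
clock: 2.6
ee_pos: [0.5288, -0.0901, 0.0794]
eef_rot: [0.749, 0.663, 0.001, 0.001]
ft_force: [-0.0, 0.2, -0.3]
opening: 0.0512
grip_force: 0.0
clock: 3.4
ee_pos: [0.5283, -0.0901, 0.0786]
eef_rot: [0.749, 0.663, 0.0, 0.001]
ft_force: [0.5, -2.3, 3.2]
opening: 0.0231
grip_force: 50.2
```

```bash
python3 -m crank '[[[-0.001,0,0.005,0],[-0.003,0,0.01,0],[-0.004,0,0.015,0],[-0.005,0,0.02,0],[-0.006,0,0.024,0],[-0.007,0,0.028,0],[-0.008,0,0.032,0],[-0.0085,0,0.036,0]]]' ; python3 -m crank '[[[-0.0005,0,0.006,0],[-0.001,0,0.012,0],[-0.0015,0,0.018,0],[-0.002,0,0.023,0],[-0.0023,0,0.028,0],[-0.0025,0,0.032,0],[-0.0025,0,0.035,0],[-0.0025,0,0.035,0]]]'
python3 - <<'E'
from h import *
s=snap('wrist','w2');snap('scene','sc2')
P=cloud(s);hsv=cv2.cvtColor(s['color'],cv2.COLOR_RGB2HSV);H=hsv[...,0]
b=P[(H>100)&(H<125)&(hsv[...,1]>120)&(s['range_z']>0)]
print(len(b));A=np.c_[b[:,1],np.ones(len(b))];print(np.linalg.lstsq(A,b[:,[0,2]],rcond=None)[0],b[:,1].min(),b[:,1].max())
E
```

```text
clock: 4.2
ee_pos: [0.5276, -0.0979, 0.0429]
eef_rot: [0.749, 0.663, 0.001, 0.0]
ft_force: [-0.8, -0.9, 7.5]
opening: 0.0235
grip_force: 50.9
clock: 5.0
ee_pos: [0.5273, -0.1005, 0.0078]
eef_rot: [0.749, 0.663, 0.001, 0.0]
ft_force: [-0.5, -2.1, 8.8]
opening: 0.0232
grip_force: 51.8
10270
[[ 0.09057697 -0.12198856]
 [ 0.5380575   0.03310683]] -0.11649148119949342 0.0012181258510767267
```

View pics/w2.png

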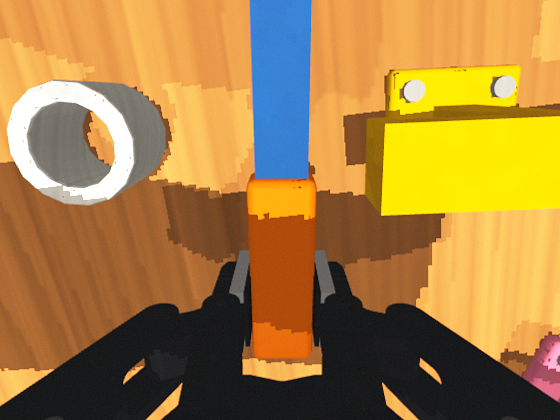

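View pics/sc2.png

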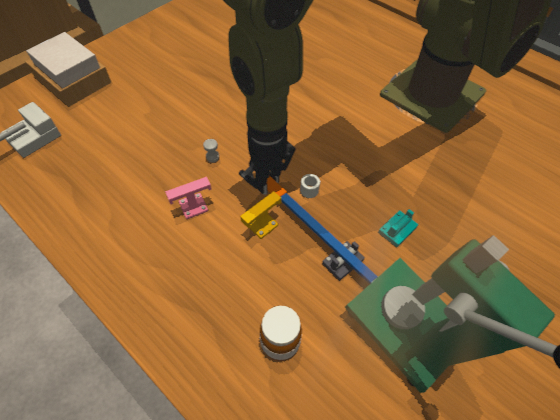

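The sleeve sits between the pads at (283,270), with its inner end at row 180. The catch's near arm end is at column 370, rows 115–215, so part of the sleeve lies level with the arm. The press front is visibly raised in the scene view. Before swinging, I check the bar's height and its lengthwise position against the arm.

Run:
```python
from h import *
s=load('w2');P=cloud(s)
for uv in [(280,20),(280,90),(281,165),(255,165),(306,165),(282,190),(282,220),(255,205),(310,205),(380,125),(384,205),(500,205),(500,125)]: print(uv,P[uv[1],uv[0]].round(4))
hsv=cv2.cvtColor(s['color'],cv2.COLOR_RGB2HSV);y=P[(hsv[...,0]>20)&(hsv[...,0]<32)&(hsv[...,1]>180)&(P[...,2]>.062)&(P[...,2]<.08)]
print(y.min(0),y.max(0),y[:,2].mean())
```

```text
(280, 20) [ 0.538 -0.005  0.036]
(280, 90) [ 0.5356 -0.0245  0.0352]
(281, 165) [ 0.533  -0.0482  0.0349]
(255, 165) [ 0.5244 -0.047   0.0357]
(306, 165) [ 0.5413 -0.0491  0.0354]
(282, 190) [ 0.5324 -0.0557  0.0389]
(282, 220) [ 0.531  -0.067   0.0369]
(255, 205) [ 0.5228 -0.0599  0.0387]
(310, 205) [ 0.5411 -0.0623  0.0381]
(380, 125) [ 0.5581 -0.0351  0.0663]
(384, 205) [ 0.5575 -0.054   0.0694]
(500, 205) [ 0.5859 -0.0576  0.0689]
(500, 125) [ 0.5842 -0.038   0.0696]
[ 0.55637977 -0.06013303  0.06202231] [ 0.60190233 -0.03438095  0.07168028] 0.06921873351924272
```

```bash
python3 -m crank '[[[-0.0003,0.004,0,-1],[-0.0004,0.0075,0,-1.8],[-0.0005,0.011,0,-2.7],[-0.0006,0.0146,0,-3.6],[-0.0006,0.018,0,-4.5],[-0.0006,0.022,0,-5.4],[-0.0005,0.0255,0,-6.3],[-0.0005,0.029,0,-7.25]]]' 0 70
python3 - <<'E'
from h import *
delta([.571,-.1051,.0078],94.4-.25)
delta([.5859,-.1047,.0078],98)
E
```

```text
clock: 5.9
ee_pos: [0.5552, -0.1023, 0.0076]
eef_rot: [0.705, 0.709, 0.002, -0.002]
ft_force: [-0.3, 5.2, 7.0]
opening: 0.0228
grip_force: 70.4
delta tool [-0.0029  0.0158 -0.0002] twist -3.88 az now 90.27
delta tool [-0.0026  0.0307 -0.0002] twist -7.73 az now 90.27
```

```bash
python3 -m crank '[[[-0.0008,0.005,0,-1],[-0.0015,0.009,0,-2],[-0.002,0.0125,0,-3],[-0.0025,0.016,0,-4],[-0.0027,0.02,0,-5],[-0.0027,0.024,0,-6],[-0.0027,0.0275,0,-7],[-0.0026,0.0305,0,-7.5]]]'
python3 - <<'E'
from h import *
s=snap('wrist','w3')
P=cloud(s);hsv=cv2.cvtColor(s['color'],cv2.COLOR_RGB2HSV);H=hsv[...,0];z=P[...,2]
y=P[(H>20)&(H<32)&(hsv[...,1]>180)&(z>.062)&(z<.08)]
print(cv2.minAreaRect(y[:,:2].astype(np.float32)*1000))
snap('top','top3');snap('scene','sc3')
E
```

```text
clock: 6.7
ee_pos: [0.5862, -0.1019, 0.0076]
eef_rot: [0.658, 0.753, 0.004, -0.003]
ft_force: [0.4, 12.2, 7.4]
opening: 0.0229
grip_force: 70.5
((602.0372924804688, -49.120262145996094), (22.757665634155273, 89.84622955322266), 85.5870590209961)
```

View pics/w3.png

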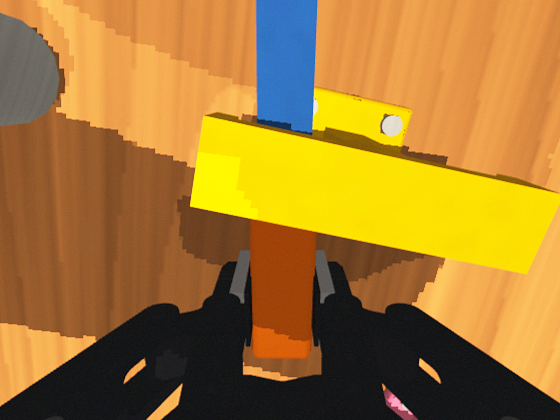

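The bar now passes under the near half of the yellow arm: bar at (287,60–130), sleeve at (283,290), arm end at (200,160). I check its place in the throat in the catch's own frame.

Run:
```python
from h import *
s=load('w3');P=cloud(s)
K=np.array([.602,-.0491]);a=np.radians(175.587);uy=np.array([np.cos(a),np.sin(a)]);ux=np.array([-uy[1],uy[0]])
print('ux (should be outward -y)',ux)
def k(n,u,v):
    p=P[v,u];d=p[:2]-K;print(n,(u,v),'out %.1f lip %.1f z %.1f'%(d@ux*1e3,d@uy*1e3,p[2]*1e3))
for v in (20,60,95,110): 
    for u in (262,287,310): k('bar',u,v)
for v in (235,250): 
    for u in (255,284,312): k('slv',u,v)
for u,v in ((197,200),(207,122)): k('armend',u,v)
for u in (287,):
  for v in range(118,134,3): k('edge',u,v)
st=arm.read_state();d=st['ee_pos'][:2]-K;print('tcp',d@ux,d@uy,st['ft_force'])
```

```text
ux (should be outward -y) [-0.07694525 -0.99703532]
bar (262, 20) out -38.7 lip 38.2 z 35.6
bar (287, 20) out -40.3 lip 31.0 z 35.5
bar (310, 20) out -41.5 lip 24.3 z 36.6
bar (262, 60) out -27.8 lip 36.1 z 35.6
bar (287, 60) out -29.4 lip 28.6 z 35.9
bar (310, 60) out -30.9 lip 21.7 z 35.9
bar (262, 95) out -17.8 lip 34.0 z 36.1
bar (287, 95) out -19.4 lip 26.4 z 35.0
bar (310, 95) out -21.0 lip 19.3 z 35.4
bar (262, 110) out -13.3 lip 33.2 z 35.2
bar (287, 110) out -14.9 lip 25.4 z 35.0
bar (310, 110) out -16.5 lip 18.1 z 34.7
slv (255, 235) out 28.5 lip 27.2 z 37.3
slv (284, 235) out 26.5 lip 17.3 z 37.0
slv (312, 235) out 24.8 lip 7.6 z 36.0
slv (255, 250) out 34.3 lip 26.2 z 36.9
slv (284, 250) out 32.1 lip 16.1 z 37.1
slv (312, 250) out 30.2 lip 6.3 z 36.5
armend (197, 200) out 9.2 lip 43.1 z 68.9
armend (207, 122) out -9.6 lip 43.7 z 67.7
edge (287, 118) out -12.5 lip 24.8 z 35.6
edge (287, 121) out -11.6 lip 24.6 z 35.1
edge (287, 124) out -10.6 lip 24.4 z 34.6
edge (287, 127) out -9.7 lip 24.2 z 34.8
edge (287, 130) out -11.2 lip 25.0 z 61.6
edge (287, 133) out -11.2 lip 25.1 z 69.1
tcp 0.053923172839461436 0.011528292478561582 [ 1.12673522 12.28677497  7.06561158]
```

```bash
python3 -m crank '[[[-0.001,0,0,0],[-0.002,-0.0005,0,0],[-0.003,-0.001,0,0],[-0.004,-0.0012,0,0],[-0.004,-0.0012,0,0],[-0.004,-0.0012,0,0],[-0.004,-0.0012,0,0],[-0.004,-0.0012,0,0]]]';python3 -m crank '[[[0,0,-0.003,0],[0,0,-0.006,0],[0,0,-0.009,0],[0,0,-0.012,0],[0,0,-0.015,0],[0,0,-0.018,0],[0.0003,0,-0.02,0],[0.0003,0,-0.02,0]]]'
python3 - <<'E'
from h import *
s=snap('wrist','w4');P=cloud(s)
K=np.array([.602,-.0491]);a=np.radians(175.587);uy=np.array([np.cos(a),np.sin(a)]);ux=np.array([-uy[1],uy[0]])
def k(n,u,v):
    p=P[v,u];d=p[:2]-K;print(n,(u,v),'out %.1f lip %.1f z %.1f'%(d@ux*1e3,d@uy*1e3,p[2]*1e3))
hsv=cv2.cvtColor(s['color'],cv2.COLOR_RGB2HSV);H=hsv[...,0]
b=(H>100)&(H<125)&(hsv[...,1]>120);o=(H>4)&(H<19)&(hsv[...,1]>240)
for v in (20,60,100): 
    u=np.where(b[v,200:360])[0]+200
    if len(u)>20:k('bar',int((u.min()+u.max())//2),v)
for v in (240,250,260):k('slv',284,v)
E
```

```text
clock: 7.65
ee_pos: [0.585, -0.1028, 0.0073]
eef_rot: [0.656, 0.754, 0.007, -0.006]
ft_force: [0.5, 19.6, 6.8]
opening: 0.023
grip_force: 70.9
clock: 8.45
ee_pos: [0.5847, -0.105, 0.0269]
eef_rot: [0.657, 0.754, 0.004, -0.004]
ft_force: [0.8, 13.9, 1.5]
opening: 0.0227
grip_force: 70.3
bar (288, 20) out -38.5 lip 32.3 z 47.1
bar (287, 60) out -26.8 lip 30.0 z 48.1
bar (286, 100) out -14.6 lip 27.7 z 48.7
slv (284, 240) out 32.5 lip 18.0 z 54.2
slv (284, 250) out 36.6 lip 17.1 z 53.5
slv (284, 260) out 39.9 lip 16.4 z 54.8
```

View pics/w4.png

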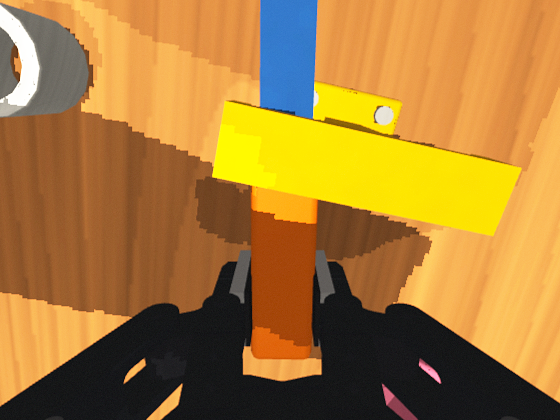

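The sleeve's top is level with the lip's lower edge. The bar's centre line is 24.5 mm from the catch's middle under the arm, so it sits between lip and post. I carry on raising it to the roof.

```bash
python3 -m crank '[[[0.0005,0.0003,-0.001,0],[0.001,0.0005,-0.002,0],[0.0015,0.0005,-0.003,0],[0.0015,0.0005,-0.004,0],[0.0015,0.0005,-0.005,0],[0.0015,0.0005,-0.006,0],[0.0015,0.0005,-0.006,0],[0.0015,0.0005,-0.006,0]]]';python3 -m crank '[[[0,0,-0.001,0],[0,0,-0.002,0],[0,0,-0.003,0],[0,0,-0.003,0],[0,0,-0.003,0],[0,0,-0.003,0],[0,0,-0.003,0],[0,0,-0.003,0]]]'
```

```text
clock: 9.3
ee_pos: [0.585, -0.1051, 0.0326]
eef_rot: [0.657, 0.754, 0.003, -0.003]
ft_force: [0.5, 10.6, 1.8]
opening: 0.0229
grip_force: 70.1
clock: 10.1
ee_pos: [0.5849, -0.1051, 0.035]
eef_rot: [0.657, 0.754, 0.003, -0.003]
ft_force: [1.2, 10.5, -1.2]
opening: 0.0227
grip_force: 69.7
```

```bash
python3 -m crank '[[[0,0,-0.0005,0],[0.0003,0,-0.001,0],[0.0006,0,-0.0015,0],[0.001,0,-0.0015,0],[0.001,0,-0.0015,0],[0.001,0,-0.0015,0],[0.001,0,-0.0015,0],[0.001,0,-0.0015,0]]]'
python3 - <<'E'
from h import *
s=snap('wrist','w5');P=cloud(s)
K=np.array([.602,-.0491]);a=np.radians(175.587);uy=np.array([np.cos(a),np.sin(a)]);ux=np.array([-uy[1],uy[0]])
def k(n,u,v):
    p=P[v,u];d=p[:2]-K;print(n,(u,v),'out %.1f lip %.1f z %.1f'%(d@ux*1e3,d@uy*1e3,p[2]*1e3))
for v in (10,30,50,80): k('bar',288,v)
for v in (190,200,215,240,250,260):k('slv',284,v)
snap('scene','sc5')
E
```

```text
clock: 10.9
ee_pos: [0.5848, -0.1051, 0.0353]
eef_rot: [0.657, 0.754, 0.002, -0.003]
ft_force: [5.0, 7.6, -9.5]
opening: 0.0231
grip_force: 69.4
bar (288, 10) out -41.9 lip 32.7 z 52.1
bar (288, 30) out -36.2 lip 31.5 z 52.1
bar (288, 50) out -30.3 lip 30.2 z 52.0
bar (288, 80) out -21.1 lip 28.1 z 53.0
slv (284, 190) out 14.9 lip 21.7 z 60.1
slv (284, 200) out 18.4 lip 20.9 z 60.6
slv (284, 215) out 23.8 lip 19.7 z 60.5
slv (284, 240) out 33.4 lip 17.6 z 60.0
slv (284, 250) out 36.1 lip 17.0 z 62.6
slv (284, 260) out 40.4 lip 16.1 z 61.9
```

View pics/w5.png

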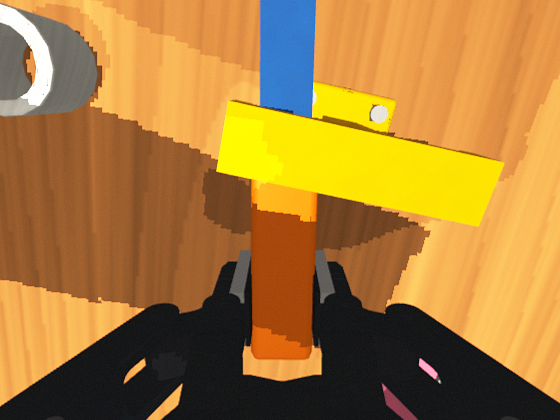

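The upward push has reached the roof (wrist force −9.5 N) with the bar's top at 59 mm under the arm, behind the lip. I ease off, open the fingers and lift away.

```bash
python3 -m crank '[[[0.0005,0,0.0005,0],[0.001,0.0003,0.001,0],[0.001,0.0003,0.001,0],[0.001,0.0003,0.001,0],[0.001,0.0003,0.001,0],[0.001,0.0003,0.001,0],[0.001,0.0003,0.001,0],[0.001,0.0003,0.001,0]]]' 0 30; python3 -m crank '[[[0,0,0,0],[0,0,0,0],[0,0,0,0],[0,0,0,0],[0,0,0,0],[0,0,0,0],[0,0,0,0],[0,0,0,0]]]' 60; python3 -m crank '[[[0,0,-0.01,0],[0,0,-0.02,0],[0,0,-0.035,0],[0,0,-0.05,0],[0,0,-0.07,0],[0,0,-0.09,0],[0,0,-0.12,0],[0,0,-0.15,0]]]';python3 -m crank '[[[0,0,0,0],[-0.02,0,0,0],[-0.05,0,0,0],[-0.08,0,0,0],[-0.12,0,0,0],[-0.15,0,0,0],[-0.15,0,0,0],[-0.15,0,0,0]]]'
python3 - <<'E'
from h import *
s=snap('scene','sc6');t=snap('top','top6')
a=s['color'][100:400,160:560];b=t['color'][100:320,60:420]
cv2.imwrite('pics/fin.png',cv2.resize(np.vstack([cv2.resize(a,(480,360)),cv2.resize(b,(480,240))]),None,fx=1,fy=1)[:,:,::-1])
E
```

```text
clock: 11.8
ee_pos: [0.5848, -0.1051, 0.0352]
eef_rot: [0.657, 0.754, 0.001, -0.002]
ft_force: [3.0, 5.0, -5.1]
opening: 0.0229
grip_force: 70.0
clock: 12.6
ee_pos: [0.5855, -0.1074, 0.0368]
eef_rot: [0.657, 0.754, -0.0, 0.0]
ft_force: [-0.3, -0.2, 0.8]
opening: 0.0512
grip_force: 0.0
clock: 13.4
ee_pos: [0.5853, -0.1073, 0.1888]
eef_rot: [0.657, 0.754, 0.0, 0.0]
ft_force: [-0.6, 0.0, -0.1]
opening: 0.0513
grip_force: 0.0
clock: 14.2
ee_pos: [0.6055, -0.2564, 0.1866]
eef_rot: [0.658, 0.753, 0.0, -0.0]
ft_force: [0.1, 1.2, 0.6]
opening: 0.0508
grip_force: 0.0
```

View pics/fin.png

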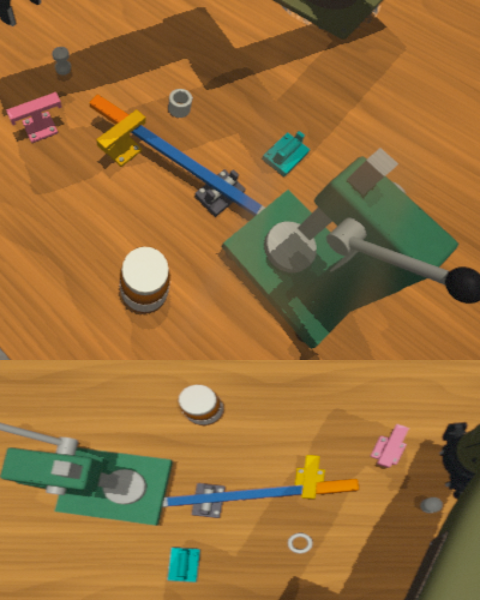

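The bar lies under the catch's near arm, the fingers are clear and the bystanders are unmoved. I check in numbers that the press is still raised and the toe is under it.

Run:
```python
from h import *
for n in('top1','top6'):
    s=load(n);P=cloud(s);hsv=cv2.cvtColor(s['color'],cv2.COLOR_RGB2HSV);H=hsv[...,0]
    m=(H>60)&(H<90)&(P[...,2]<.09)&(P[...,2]>.02)&(hsv[...,1]>90);m[:,:100]=0;m[:,200:]=0;m[:180]=0;m[255:]=0
    q=P[m];A=np.c_[q[:,:2],np.ones(len(q))];c=np.linalg.lstsq(A,q[:,2],rcond=None)[0]
    print(n,'plate slope',c[:2].round(3),'front',q[q[:,1].argsort()[:3]].round(3).tolist())
    b=P[(H>100)&(H<125)&(hsv[...,1]>120)&(P[...,2]>.01)&(P[...,2]<.12)];b=b[(b[:,1]>-.2)&(b[:,1]<.25)&(abs(b[:,0]-.55)<.06)]
    print(' bar inner end',b[b[:,1].argsort()[-3:]].round(3).tolist(),'slope',np.polyfit(b[:,1],b[:,2],1).round(3))
    for k,(u0,v0,u1,v1,z) in dict(bush=(270,255,300,282,.025),bob=(370,220,398,245,.04),jar=(190,118,230,155,.08)).items():
        w=P[v0:v1,u0:u1].reshape(-1,3);w=w[w[:,2]>z];print(k,w.mean(0).round(4),len(w))
s=load('top6');cv2.imwrite('pics/end.png',cv2.resize(s['color'][190:260,150:330,::-1],None,fx=4.4,fy=4.4,interpolation=cv2.INTER_CUBIC))
```

```text
top1 plate slope [0.001 0.007] front [[0.627, 0.187, 0.042], [0.632, 0.187, 0.041], [0.634, 0.187, 0.041]]
 bar inner end [[0.566, 0.195, 0.019], [0.556, 0.196, 0.027], [0.554, 0.197, 0.021]] slope [-0.291  0.077]
bush [ 0.4645 -0.0362  0.0677] 152
bob [ 0.545  -0.2552  0.0822] 161
jar [0.7509 0.1387 0.1011] 621
top6 plate slope [-0.014 -0.067] front [[0.628, 0.188, 0.047], [0.631, 0.188, 0.046], [0.623, 0.189, 0.055]]
 bar inner end [[0.551, 0.192, 0.035], [0.547, 0.192, 0.033], [0.556, 0.193, 0.03]] slope [-0.091  0.051]
bush [ 0.4645 -0.0357  0.0921] 152
bob [ 0.5402 -0.2444  0.1416] 174
jar [0.7501 0.1382 0.1052] 616
```

View pics/end.png

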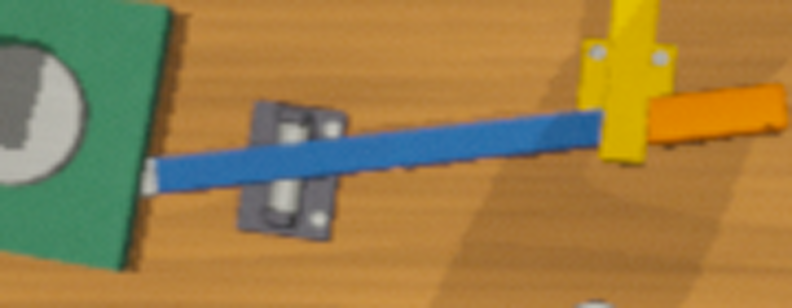

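The press plate is tilted by 0.074 rad. The bar rests at slope 0.09 in the throat at (625,130), its grey toe (150,175) goes under the press edge, and nothing else has moved. Handing in.

```bash
python3 -c "
from rig import arm
print(arm.close_job())"
```

```text
the job is handed in; nothing more can be done
None
```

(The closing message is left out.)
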